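Shut the dehumidifier's filter door and turn the latch arm across it

ROBOT

A 7-joint arm with a two-finger parallel gripper is mounted at the origin on the work surface. World frame = base frame: x ahead of the robot, y to its left, z up, the work surface at z = 0. Lengths are in m, angles in rad, forces in N, time in s.
With the tool pointing down it reaches from about 0.425 to 0.925 m from the base axis. Payload 6.8 kg.
Tool frame: the origin (TCP) lies midway between the tips of the shut fingers; the grasp point (between the pads) lies 19 mm behind it; z points along the fingers, y is the line along which they close (so a half turn about z gives the same grasp; the last joint's range is limited). The gripper opens to 85 mm and grips with 20 to 120 N. Pads are 22 mm wide; open, the fingers measure 114 mm over their backs; the gripper's body (76 mm by 85 mm) begins 54 mm behind the grasp point. The pads swing forward as they close: fully open they stand 13 mm farther back than shut.
Start: joints at [1.166, 0.477, 0.022, 1.555, -0.011, 1.109, -0.083], TCP at [0.197, -0.646, 0.231] pointing down, gripper open.
Joint ranges: [-2.96, 2.96], [-0.34, 2.1], [-1.41, 1.46], [0.24, 2.44], [-1.37, 4.51], [0.17, 1.92], [-2.96, 2.96]. Speed limits (rad/s): [2.39, 2.39, 3.14, 3.14, 3.14, 3.14, 3.14].

INTERFACE

Orientations are given as a rotation vector (axis times angle).
In Python, from bench import get_obs, grab_frame, camera_params, r gives the robot as it stands.
- The arm moves only by the shell command python3 -m jog 'ROWS' [FORCE]. ROWS is JSON, a list of rows, each an object of numbers: "rx", "ry", "rz": the turn, a rotation vector about the world's x, y, z scaled (see below); "x", "y", "z": the shift along the world's x, y, z scaled (see below); "jaw": the opening, from -1 (shut) to 1 (fully open). In form: [{"rx": .., "ry": .., "rz": .., "x": .., "y": .., "z": .., "jaw": ..}, ...]. A call has 1 to 8 rows; each row shifts and turns the commanded pose from where the row before left it; what a row does not reach is not made up. The controller multiplies each number of a shift by 60 mm and each number of a turn by 10 degrees. A row lasts 1/8 s, in which the tool goes at most 62.5 mm and 10.7 degrees, less where a joint would pass 70% of its speed; a pose out of reach is approached as far as the arm can. A call with a number of a shift or a turn outside -1 to 1 is refused whole. A call with a gripper value outside its range is refused whole. The fingers move at their own pace and stop on an object; FORCE is the grip in N (left out, the last holds). Time passes only in rows, so rows that do not move let the fingers close. It gives the time, the measured TCP pose, the force, the opening and the grip force at its end, in the units of the state.
- get_obs(): the state, without advancing time (a new reading comes with each control period).
- grab_frame(name): name is "scene" or "top"; returns the picture (420x560x3 uint8, red, green, blue); there is no depth.
- camera_params(name): a dict with "fx", "fy", "cx", "cy" (pixels), "R" (3x3) and "t" (3): a world point X has camera coordinates R X + t. Camera axes: x right, y down, z forward; pixel columns grow to the right and rows downward; lengths in m; the calibration is good to about 2 mm. A picture is of the moment at which its call begins. camera_params takes no time and is no camera call.
- r.hand_in(): hands the job in; it is judged then, once.
The state is a dict: "clock": time; "joints": joint angles; "qvel": joint speeds; "tau": joint torques, N m; "tcp_pos": TCP position; "orientation": TCP orientation; "contact_force": force on the tool from outside, world axes, zero at the start; "moment": the same for the moment, N m; "grip_width": finger opening in m; "gripper_force": force on a finger pad.
Only numpy, scipy, OpenCV 4.12 (cv2) and the standard library are available. Lean on these libraries where they do the work, as an engineer would, in place of code of your own. Each camera call takes 0.05 s, during which the arm holds its last target. There are 200 camera calls.

TASK

The filter door on top of the dehumidifier stands open. Push it fully shut with a fingertip, and only then push the latch arm round with one finger, either way, until it points straight across the shut door, in line with the dark groove in the door. Only push: do not pinch the latch arm, do not hook, lift or hold the door from its underside, and leave the tumbler, coaster, storage box and clip where they are.

Things in the scene. Friction and masses are not known exactly. Their poses are not given: they have to be found in the camera images.
- dehumidifier: Cream dehumidifier, 270 (x) x 210 (y) x 180 mm high, fixed on the shelf. Origin: centre of its underside; z up, x from the door's hinge towards the latch. Its flat top is 180 mm above the origin. The hinge line of the filter door lies at x = -90 mm, the latch pivot at x = +52 mm, y = 0.
- flap (a joint): Filter door on the dehumidifier's top: cream plate 120 mm long, 170 wide, 8 thick. Value: opening in rad; 0 = shut (flat, outer face 188 mm above the shelf, solid stop), 1.3 = open stop. At angle a its free edge is 120 cos(a) mm ahead (+x) of the hinge and 120 sin(a) above it; the outer face looks up and to -x. Stays where left; 1 to 2 N near the free edge moves it.
- flap_hinge (a point): Middle of the door's hinge line, on the underside of the plate; it moves with the door: its x axis runs along the plate to the free edge, its z axis is the outer face's normal, outer face 8 mm along z.
- flap_edge (a point): Middle of the door's free edge, on the outer face. Under the plate sits a grey pad 90 x 140 x 6 mm, set in from the edges, which is not to be touched.
- latch (a joint): Latch arm: upright grey fin 70 mm from pivot to tip, 16 wide, 190 to 212 mm above the shelf; hub radius 12, 24 high. Vertical pivot. Value in rad, counter-clockwise from above: 0 = along the dehumidifier's +x, away from the door; +3.14 or -3.14 = straight across the shut door, 2 mm above it. Turns both ways to +-3.6; about 1 N at 55 mm moves it; stays where left.
- latch_pivot (a point): On the latch's pivot axis, 212 mm above the shelf (top of the arm); x axis along the arm to its tip.
- latch_tip (a point): Top of the latch arm's end, 70 mm from the pivot axis.
- tumbler: Bystander: glass tumbler, radius 36 mm, 110 mm high, standing on the shelf; origin: centre of its underside.
- coaster: Bystander: grey round hard coaster, radius 47 mm, 8 mm thick, flat on the shelf; origin: centre of its underside.
- storage_box: Bystander: teal storage box with a lid, 150 x 120 x 92 mm; origin: centre of its underside.
- clip: Bystander: chrome spring clip, about 55 x 50 x 24 mm, lying on the shelf; origin: underside, in its jaw.

How it is judged:
On the way, in this order (a step that is already met when the one before it is completed fails the run):
1. the filter door is pushed shut (value of joint flap below 0.06 rad), for 0.2 s.
2. the latch arm is turned across the shut door (value of joint flap below 0.06 rad and (value of joint latch between 2.94 and 3.34 rad or value of joint latch between -3.34 and -2.94 rad)), for 0.2 s.
At the end, for the whole second after the job is handed in: The door is shut (within 0.06 rad), the latch arm points across it within 0.2 rad (11 degrees) of the door's middle line and is at rest, and the bystanders stand within 20 mm of their starts (all of step 2 and velocity of joint latch between -0.05 and 0.05 rad/s and distance of each of tumbler, coaster, storage_box, clip from where it was at the start of the episode below 0.02 m and angle between tumbler's own z axis and vertical below 0.1 rad); the robot touches nothing.
It fails at once if the latch arm is turned over the door's place (more than 2.3 rad from pointing away) while the door is still open by more than 0.15 rad (value of joint flap above 0.15 rad and (value of joint latch above 2.3 rad or value of joint latch below -2.3 rad)).
It fails at once if the latch arm is pinched (fingers press at once on its left side latch_c1 and its right side latch_c2) (contact force between the fingers and latch_c1 above 1.5 N and contact force between the fingers and latch_c2 above 1.5 N).
It fails at once if the door is hooked, lifted or held by its underside (the grey pad there, flap_c1) (contact force between the fingers and flap_c1 above 1 N).
It fails at once if the door is lifted further open, nearly to its stop (value of joint flap above 1.22 rad).
It fails at once if a bystander is moved more than 20 mm, lifted or tipped (distance of any of tumbler, coaster, storage_box, clip from where it was at the start of the episode above 0.02 m or angle between tumbler's own z axis and vertical above 0.3 rad).
It also fails if it takes over 51 s, if anything falls off the work surface, if the arm or the gripper's body presses on something with over 40 N, if the wrist force passes 120 N, or if a joint passes its speed limit or range.

## Working session

There is one attempt and no reset: what is moved stays moved. The work goes in short steps, Python scripts to look and compute and a shell command to move; the robot and the scene stay as the last step left them, time stands still between calls to the robot, and variables do not carry over. Pictures are saved under pics/ and viewed, at most 10 in all, crops included, and the job is handed in when it is done.

```bash
mkdir -p pics; python3 - <<'E'
from bench import *
import cv2,numpy as np
for n in("scene","top"):
    cv2.imwrite(f"pics/{n}0.png",grab_frame(n)[:,:,::-1]); p=camera_params(n)
    print(n,p["fx"],p["cx"],p["cy"],np.round(p["R"],3).tolist(),np.round(p["t"],3).tolist())
o=get_obs();print(o)
E
```

```text
scene 543.1092962353487 278.48015061445426 217.78589134711194 [[0.779, 0.627, 0.008], [0.543, -0.669, -0.507], [-0.313, 0.399, -0.862]] [-0.434, -0.256, 1.557]
top 466.65984475310484 268.8271733405872 202.12679837124935 [[-0.002, -1.0, -0.012], [-0.998, 0.002, -0.068], [0.068, 0.012, -0.998]] [-0.006, 0.571, 1.155]
{'clock': 0.1, 'joints': array([ 1.16585032,  0.47771585,  0.02233821,  1.55630924, -0.01146965,
        1.10928309, -0.08307977]), 'qvel': array([-8.67928354e-04, -1.71661043e-03,  6.73244478e-04, -2.05912948e-03,
       -3.25906557e-05, -4.28308212e-04,  5.67033584e-04]), 'tau': array([ 4.64592522e-03, -5.97762394e+01,  1.61401045e+00, -2.81951523e+01,
        1.28311422e-02,  5.05822143e-03,  1.08187839e-05]), 'tcp_pos': array([ 0.19727939, -0.64499864,  0.23044221]), 'orientation': array([-3.10551267e+00, -4.64436649e-01,  5.83852430e-04]), 'contact_force': array([-0.61217415, -0.44651276, -0.91001804]), 'moment': array([-0.04002157, -0.04219499,  0.01760202]), 'gripper_force': 0.0, 'grip_width': 0.08558311900292986}
```

View pics/scene0.png

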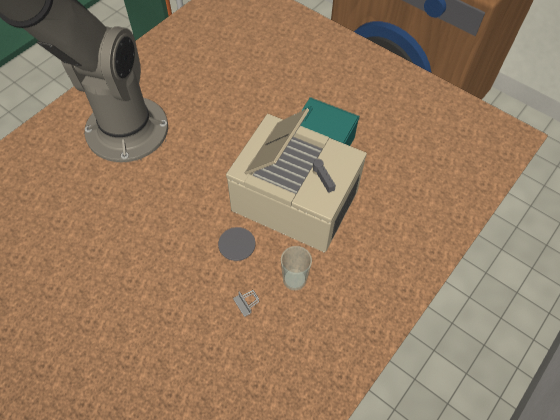

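View pics/top0.png

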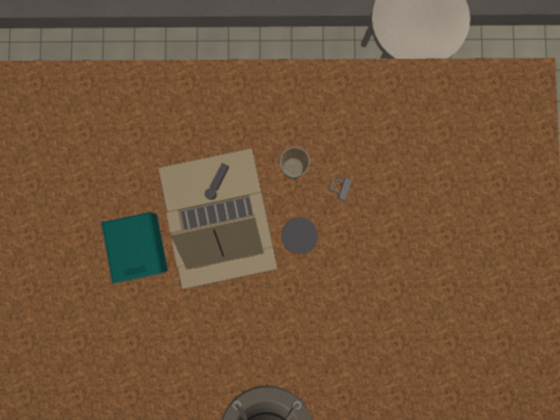

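The scene picture shows the dehumidifier at about (297,180), with its door open towards the robot and the latch at (324,175). In the top picture, the box-top corners are at (160,168), (252,150), (276,269) and (182,288). The latch hub is at (211,193) and its tip at (225,166).

```bash
cat > h.py <<'E'
from bench import *
import cv2,numpy as np
def proj(n,X):
    p=camera_params(n);c=np.atleast_2d(X)@np.array(p["R"]).T+np.array(p["t"])
    return np.c_[p["fx"]*c[:,0]/c[:,2]+p["cx"],p["fy"]*c[:,1]/c[:,2]+p["cy"]]
def unproj(n,uv,z):
    p=camera_params(n);R=np.array(p["R"]);C=-R.T@np.array(p["t"])
    d=R.T@np.array([(uv[0]-p["cx"])/p["fx"],(uv[1]-p["cy"])/p["fy"],1]);return C+d*(z-C[2])/d[2]
def W(P,pose):
    c,s=np.cos(pose[2]),np.sin(pose[2]);P=np.atleast_2d(P)
    return np.c_[pose[0]+c*P[:,0]-s*P[:,1],pose[1]+s*P[:,0]+c*P[:,1],P[:,2]]
def flap(a):
    o=[]
    for y in(-.085,.085):
        for l,h in((0,.008),(.12,.008)): o.append([-.09+l*np.cos(a)-h*np.sin(a),y,.18+l*np.sin(a)+h*np.cos(a)])
    return np.array(o)[[0,1,3,2]]
BOX=np.array([[.135,.105,.18],[.135,-.105,.18],[-.135,-.105,.18],[-.135,.105,.18]])
def over(n,pose,a,l,name,roi,k=4):
    im=cv2.resize(grab_frame(n)[:,:,::-1],None,fx=k,fy=k,interpolation=cv2.INTER_CUBIC)
    L=np.array([[.052,0,.212],[.052+.07*np.cos(l),.07*np.sin(l),.212]])
    for P,col in((BOX,(0,0,255)),(flap(a),(255,0,0)),(L,(0,255,0))):
        cv2.polylines(im,[np.int32((proj(n,W(P,pose))+.5)*k)],True,col,1)
    u,v,w,h=roi;cv2.imwrite(f"pics/{name}.png",im[v*k:(v+h)*k,u*k:(u+w)*k])
E
python3 - <<'E'
from h import *
from scipy.optimize import least_squares
px=np.array([(160,168),(252,150),(276,269),(182,288)])
f=least_squares(lambda p:(proj("top",W(BOX,p))-px).ravel(),[.55,.1,.2])
print(f.x,f.fun.round(1)); pose=f.x
h=unproj("top",(211,193),.214);t=unproj("top",(225,166),.212);print(h,W([.052,0,.212],pose),t)
l=np.arctan2(t[1]-h[1],t[0]-h[0])-pose[2];print("latch",l)
for a in (.6,.8,1.,1.15):print(a,proj("top",W(flap(a),pose)).round(0).tolist(),proj("scene",W(flap(a),pose)).round(0).tolist())
over("scene",pose,.9,l,"s1",(215,90,165,150));over("top",pose,.9,l,"t1",(140,140,150,150))
E
```

```text
[0.52582414 0.10292815 0.19548315] [-1.3 -0.9  0.8 -1.7  1.1  1.2 -0.7  1.3]
[0.57764716 0.11254907 0.214     ] [[0.57683374 0.11302865 0.212     ]] [0.63509435 0.08353923 0.212     ]
latch -0.6631090047751043
0.6 [[264.0, 254.0], [254.0, 206.0], [171.0, 223.0], [186.0, 269.0]] [[243.0, 172.0], [281.0, 171.0], [315.0, 118.0], [277.0, 121.0]]
0.8 [[264.0, 254.0], [255.0, 214.0], [171.0, 231.0], [187.0, 270.0]] [[243.0, 172.0], [275.0, 163.0], [309.0, 110.0], [277.0, 122.0]]
1.0 [[264.0, 255.0], [257.0, 224.0], [171.0, 241.0], [187.0, 270.0]] [[242.0, 172.0], [266.0, 156.0], [302.0, 103.0], [276.0, 122.0]]
1.15 [[265.0, 255.0], [258.0, 232.0], [172.0, 250.0], [187.0, 270.0]] [[242.0, 172.0], [260.0, 151.0], [296.0, 98.0], [276.0, 122.0]]
```

View pics/s1.png

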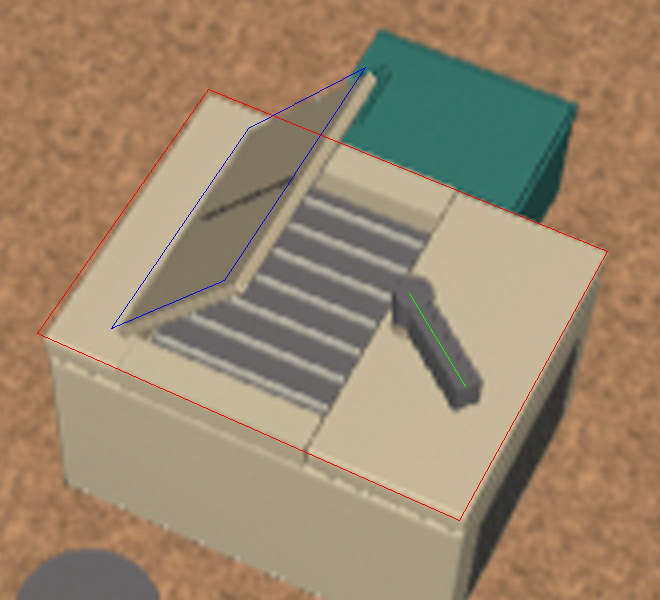

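View pics/t1.png

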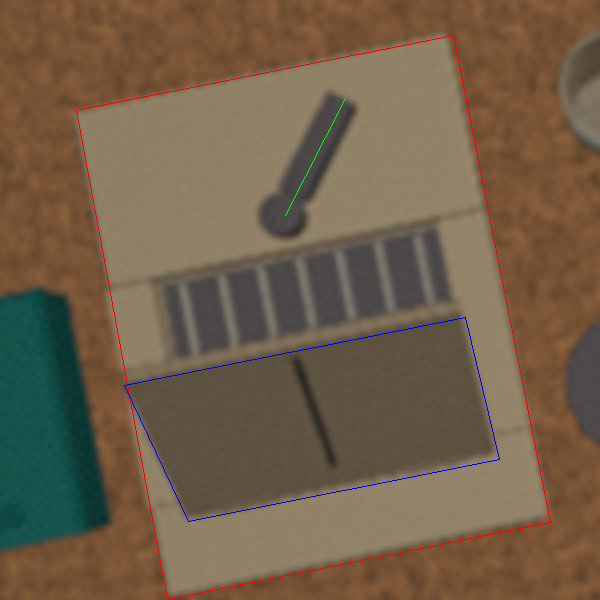

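The overlay fits: box at (0.526, 0.103), yaw 0.195, door at about 0.87 rad and latch at about -0.66 rad. The plan is to push the door down from its outer face, then sweep the latch clockwise. First I raise the tool and close the fingers.

```bash
python3 -m jog '[{"z":0.5,"x":0.5,"jaw":-1},{"z":0.5,"x":0.5,"jaw":-1},{"z":0.5,"x":0.5,"jaw":-1},{"z":0.5,"x":0.5,"jaw":-1,"rz":-0.58},{"x":0.5,"y":0.6,"jaw":-1},{"x":0.5,"y":0.6,"jaw":-1},{"x":0.5,"y":0.6,"jaw":-1},{"x":0.5,"y":0.6,"jaw":-1}]' 30; python3 -m jog '[{"y":0.8,"jaw":-1},{"y":0.8,"jaw":-1},{"y":0.8,"jaw":-1},{"y":0.8,"jaw":-1},{"y":0.8,"jaw":-1},{"y":0.8,"jaw":-1},{"y":0.8,"jaw":-1},{"y":0.8,"jaw":-1}]'
```

```text
validation failed for argument at $[0]...
validation failed for argument at $[0]...
```

```bash
python3 -m jog '[{"rx":0,"ry":0,"rz":0,"x":0.5,"y":0,"z":0.5,"jaw":-1}]' 30
```

```text
clock: 0.32
tcp_pos: [0.2235, -0.6447, 0.2588]
orientation: [-3.103, -0.456, 0.006]
contact_force: [0.6, -0.8, 0.7]
grip_width: 0.0702
gripper_force: 0.0
```

```bash
python3 -m jog '[{"rx":0,"ry":0,"rz":-0.58,"x":0.5,"y":0,"z":0.5,"jaw":-1},{"rx":0,"ry":0,"rz":0,"x":0.5,"y":0,"z":0.5,"jaw":-1},{"rx":0,"ry":0,"rz":0,"x":0.5,"y":0,"z":0.5,"jaw":-1},{"rx":0,"ry":0,"rz":0,"x":0.5,"y":0.6,"z":0,"jaw":-1},{"rx":0,"ry":0,"rz":0,"x":0.5,"y":0.6,"z":0,"jaw":-1},{"rx":0,"ry":0,"rz":0,"x":0.5,"y":0.6,"z":0,"jaw":-1},{"rx":0,"ry":0,"rz":0,"x":0.5,"y":0.6,"z":0,"jaw":-1}]'
python3 -m jog '[{"rx":0,"ry":0,"rz":0,"x":0,"y":0.8,"z":0,"jaw":-1},{"rx":0,"ry":0,"rz":0,"x":0,"y":0.8,"z":0,"jaw":-1},{"rx":0,"ry":0,"rz":0,"x":0,"y":0.8,"z":0,"jaw":-1},{"rx":0,"ry":0,"rz":0,"x":0,"y":0.8,"z":0,"jaw":-1},{"rx":0,"ry":0,"rz":0,"x":0,"y":0.8,"z":0,"jaw":-1},{"rx":0,"ry":0,"rz":0,"x":0,"y":0.8,"z":0,"jaw":-1},{"rx":0,"ry":0,"rz":0,"x":0,"y":0.8,"z":0,"jaw":-1},{"rx":0,"ry":0,"rz":0,"x":0,"y":0.8,"z":0,"jaw":-1}]'
```

```text
clock: 1.2
tcp_pos: [0.4382, -0.5001, 0.3511]
orientation: [-3.126, -0.307, 0.0]
contact_force: [0.3, 0.3, 1.3]
grip_width: -0.0002
gripper_force: 0.0
clock: 2.2
tcp_pos: [0.4371, -0.1159, 0.3513]
orientation: [3.126, 0.307, 0.0]
contact_force: [0.1, -0.3, -0.1]
grip_width: -0.0003
gripper_force: 0.0
```

```bash
python3 -m jog '[{"rx":0,"ry":0,"rz":0,"x":0.2,"y":0.88,"z":0,"jaw":-1},{"rx":0,"ry":0,"rz":0,"x":0.2,"y":0.88,"z":0,"jaw":-1},{"rx":0,"ry":0,"rz":0,"x":0.2,"y":0.88,"z":0,"jaw":-1},{"rx":0,"ry":0,"rz":0,"x":0.1,"y":0.88,"z":0,"jaw":-1},{"rx":0,"ry":0,"rz":0,"x":0,"y":0,"z":-0.5,"jaw":-1},{"rx":0,"ry":0,"rz":0,"x":0,"y":0,"z":-0.4,"jaw":-1},{"rx":0,"ry":0,"rz":0,"x":0,"y":0,"z":0,"jaw":-1}]'
python3 - <<'E'
from h import *
over("scene",[.5258,.1029,.1955],.87,-.663,"s2",(205,60,165,150))
E
```

```text
clock: 3.08
tcp_pos: [0.4781, 0.0933, 0.2957]
orientation: [3.126, 0.307, -0.006]
contact_force: [-0.2, 0.4, -0.2]
grip_width: 0.0001
gripper_force: 0.0
```

View pics/s2.png

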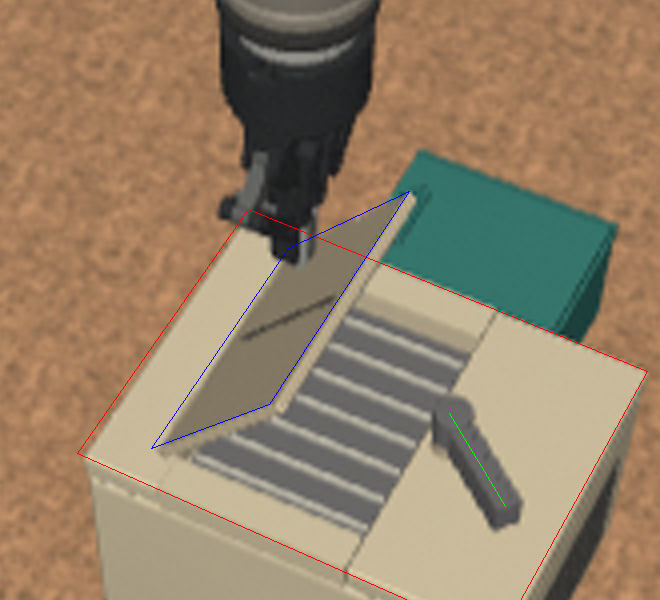

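The fingertip is above the outer face at (295,255) in the crop, clear of the edge, and the model overlay fits. I'll now press down, drifting slightly towards the free edge.

```bash
python3 -m jog '[{"rx":0,"ry":0,"rz":0,"x":0,"y":0,"z":-0.3,"jaw":-1},{"rx":0,"ry":0,"rz":0,"x":0.05,"y":0.01,"z":-0.2,"jaw":-1},{"rx":0,"ry":0,"rz":0,"x":0.1,"y":0.02,"z":-0.2,"jaw":-1},{"rx":0,"ry":0,"rz":0,"x":0.1,"y":0.02,"z":-0.2,"jaw":-1}]'
python3 -m jog '[{"rx":0,"ry":0,"rz":0,"x":0.1,"y":0.02,"z":-0.2,"jaw":-1},{"rx":0,"ry":0,"rz":0,"x":0.1,"y":0.02,"z":-0.2,"jaw":-1},{"rx":0,"ry":0,"rz":0,"x":0.1,"y":0.02,"z":-0.2,"jaw":-1}]'
python3 -m jog '[{"rx":0,"ry":0,"rz":0,"x":0.05,"y":0.01,"z":-0.15,"jaw":-1},{"rx":0,"ry":0,"rz":0,"x":0.05,"y":0,"z":-0.1,"jaw":-1}]'
```

```text
clock: 3.62
tcp_pos: [0.4953, 0.0968, 0.2431]
orientation: [-3.127, -0.306, -0.001]
contact_force: [-0.4, -0.5, 1.2]
grip_width: 0.0001
gripper_force: 0.3
clock: 4.0
tcp_pos: [0.5127, 0.1004, 0.2064]
orientation: [-3.127, -0.307, 0.001]
contact_force: [-0.3, -0.7, 0.0]
grip_width: -0.0002
gripper_force: 0.2
clock: 4.25
tcp_pos: [0.5184, 0.1009, 0.1916]
orientation: [3.127, 0.307, -0.001]
contact_force: [-1.2, 1.1, 0.8]
grip_width: -0.0001
gripper_force: 0.2
```

```bash
python3 -m jog '[{"rx":0,"ry":0,"rz":0,"x":0,"y":0,"z":-0.05,"jaw":-1},{"rx":0,"ry":0,"rz":0,"x":0,"y":0,"z":-0.05,"jaw":-1},{"rx":0,"ry":0,"rz":0,"x":0,"y":0,"z":0,"jaw":-1}]'
```

```text
clock: 4.62
tcp_pos: [0.5187, 0.1009, 0.188]
orientation: [3.126, 0.306, 0.002]
contact_force: [-4.5, -0.9, 10.4]
grip_width: 0.0003
gripper_force: 5.7
```

The door is seated: TCP z is 0.188 with 10 N of contact force. Next I lift and compute the latch sweep, clockwise with the finger on the arm's counter-clockwise side.

```bash
python3 -m jog '[{"rx":0,"ry":0,"rz":0,"x":0,"y":0,"z":0.3,"jaw":-1},{"rx":0,"ry":0,"rz":0,"x":0,"y":0,"z":0.5,"jaw":-1},{"rx":0,"ry":0,"rz":0,"x":0,"y":0,"z":0.4,"jaw":-1},{"rx":0,"ry":0,"rz":0,"x":0,"y":0,"z":0,"jaw":-1}]'
cat >wp.py <<'E'
from h import *
pose=[.5258,.1029,.1955]
def c(th,gap=0,r=.048):
    u=np.array([np.cos(th),np.sin(th)]);n=np.array([-u[1],u[0]]);h=.011*abs(n[0])+.0145*abs(n[1])
    q=np.array([.052,0])+r*u+(.008+h+gap)*n;return W([*q,.2],pose)[0,:2]
E
python3 - <<'E'
from wp import *
pos=get_obs()["tcp_pos"];s=c(-.663,.012);print("start",s,(s-pos[:2])/.06)
prev=s
for th in np.linspace(-.663,-3.14159,17):
    q=c(th);print(round(th,2),q.round(4),((q-prev)/.06).round(2));prev=q
over("top",pose,0,-.663,"t2",(140,140,150,150))
E
```

```text
clock: 5.12
tcp_pos: [0.5198, 0.1014, 0.261]
orientation: [-3.126, -0.306, -0.008]
contact_force: [-0.1, 0.3, -1.0]
grip_width: -0.0001
gripper_force: 0.0
start [0.6368733  0.12546958] [1.95157061 0.40104204]
-0.66 [0.6315 0.1148] [-0.09 -0.18]
-0.82 [0.6309 0.1061] [-0.01 -0.14]
-0.97 [0.6287 0.0973] [-0.04 -0.15]
-1.13 [0.6248 0.0889] [-0.07 -0.14]
-1.28 [0.6192 0.081 ] [-0.09 -0.13]
-1.44 [0.612  0.0743] [-0.12 -0.11]
-1.59 [0.6041 0.0691] [-0.13 -0.09]
-1.75 [0.5991 0.0654] [-0.08 -0.06]
-1.9 [0.5932 0.0623] [-0.1  -0.05]
-2.06 [0.5865 0.06  ] [-0.11 -0.04]
-2.21 [0.5791 0.0587] [-0.12 -0.02]
-2.37 [0.5712 0.0587] [-0.13 -0.  ]
-2.52 [0.563  0.0601] [-0.14  0.02]
-2.68 [0.5548 0.0631] [-0.14  0.05]
-2.83 [0.547  0.0677] [-0.13  0.08]
-2.99 [0.54  0.074] [-0.12  0.1 ]
-3.14 [0.5341 0.0816] [-0.1   0.13]
```

View pics/t2.png

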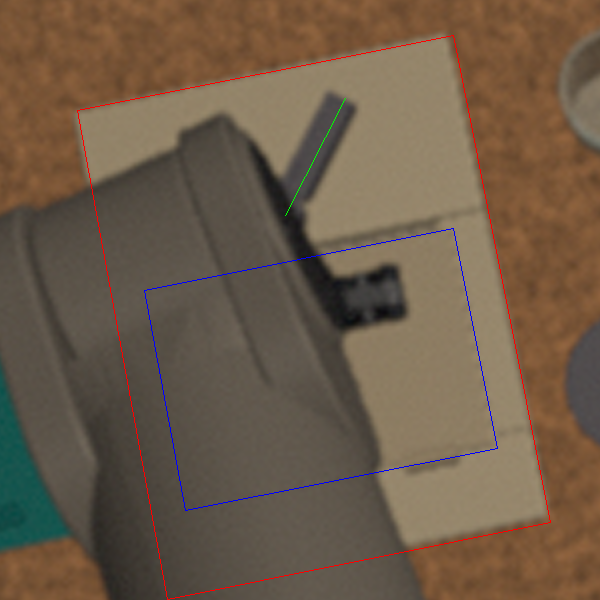

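The picture shows the door shut, with the plate covering the grille. The latch has not moved (hub about (283,215), tip about (342,97) in the crop). I move over to the arm's far side and come down.

```bash
python3 -m jog '[{"rx":0,"ry":0,"rz":0,"x":0.5,"y":0.12,"z":0,"jaw":-1},{"rx":0,"ry":0,"rz":0,"x":0.5,"y":0.12,"z":0,"jaw":-1},{"rx":0,"ry":0,"rz":0,"x":0.5,"y":0.12,"z":0,"jaw":-1},{"rx":0,"ry":0,"rz":0,"x":0.5,"y":0.12,"z":0,"jaw":-1},{"rx":0,"ry":0,"rz":0,"x":0,"y":0,"z":-0.5,"jaw":-1},{"rx":0,"ry":0,"rz":0,"x":0,"y":0,"z":-0.35,"jaw":-1},{"rx":0,"ry":0,"rz":0,"x":0,"y":0,"z":-0.2,"jaw":-1},{"rx":0,"ry":0,"rz":0,"x":0,"y":0,"z":0,"jaw":-1}]'
```

```text
clock: 6.18
tcp_pos: [0.6377, 0.1294, 0.1941]
orientation: [3.126, 0.307, -0.004]
contact_force: [0.9, -0.3, 1.1]
grip_width: 0.0001
gripper_force: 0.0
```

```bash
python3 -m jog '[{"rx":0,"ry":0,"rz":0,"x":-0.1,"y":-0.24,"z":0.06,"jaw":-1},{"rx":0,"ry":0,"rz":0,"x":-0.01,"y":-0.14,"z":0,"jaw":-1},{"rx":0,"ry":0,"rz":0,"x":-0.04,"y":-0.15,"z":0,"jaw":-1},{"rx":0,"ry":0,"rz":0,"x":-0.07,"y":-0.14,"z":0,"jaw":-1},{"rx":0,"ry":0,"rz":0,"x":-0.09,"y":-0.13,"z":0,"jaw":-1},{"rx":0,"ry":0,"rz":0,"x":-0.12,"y":-0.11,"z":0,"jaw":-1},{"rx":0,"ry":0,"rz":0,"x":-0.13,"y":-0.09,"z":0,"jaw":-1}]'
python3 -m jog '[{"rx":0,"ry":0,"rz":0,"x":-0.08,"y":-0.06,"z":0,"jaw":-1},{"rx":0,"ry":0,"rz":0,"x":-0.1,"y":-0.05,"z":0,"jaw":-1},{"rx":0,"ry":0,"rz":0,"x":-0.11,"y":-0.04,"z":0,"jaw":-1}]'
python3 - <<'E'
from wp import *
over("scene",pose,0,-2.06,"s3",(205,60,165,150))
E
```

```text
clock: 7.05
tcp_pos: [0.6043, 0.0693, 0.1989]
orientation: [3.127, 0.307, 0.0]
contact_force: [0.8, 1.1, 1.1]
grip_width: 0.0002
gripper_force: 0.6
clock: 7.42
tcp_pos: [0.5871, 0.0606, 0.199]
orientation: [3.127, 0.307, 0.0]
contact_force: [1.4, 0.9, -0.7]
grip_width: 0.0001
gripper_force: 0.5
```

View pics/s3.png

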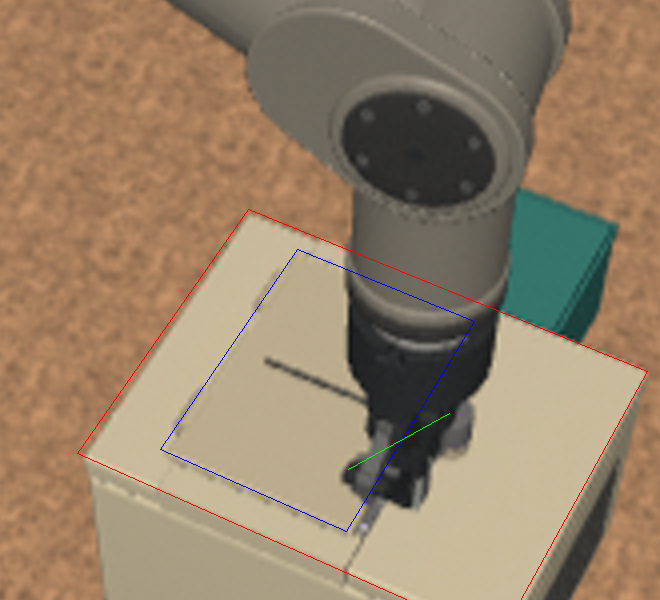

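The door is flat, and the arm is hidden behind the finger at about (400,460) as expected. I continue the sweep, then back off away from the arm and lift.

```bash
python3 -m jog '[{"rx":0,"ry":0,"rz":0,"x":-0.12,"y":-0.02,"z":0,"jaw":-1},{"rx":0,"ry":0,"rz":0,"x":-0.13,"y":0,"z":0,"jaw":-1},{"rx":0,"ry":0,"rz":0,"x":-0.14,"y":0.02,"z":0,"jaw":-1},{"rx":0,"ry":0,"rz":0,"x":-0.14,"y":0.05,"z":0,"jaw":-1},{"rx":0,"ry":0,"rz":0,"x":-0.13,"y":0.08,"z":0,"jaw":-1},{"rx":0,"ry":0,"rz":0,"x":-0.12,"y":0.1,"z":0,"jaw":-1},{"rx":0,"ry":0,"rz":0,"x":-0.1,"y":0.11,"z":0,"jaw":-1},{"rx":0,"ry":0,"rz":0,"x":0,"y":0,"z":0,"jaw":-1}]'
python3 -m jog '[{"rx":0,"ry":0,"rz":0,"x":0.05,"y":-0.2,"z":0,"jaw":-1},{"rx":0,"ry":0,"rz":0,"x":0.05,"y":-0.2,"z":0,"jaw":-1},{"rx":0,"ry":0,"rz":0,"x":0,"y":0,"z":0.5,"jaw":-1},{"rx":0,"ry":0,"rz":0,"x":0,"y":0,"z":0.8,"jaw":-1},{"rx":0,"ry":0,"rz":0,"x":0,"y":-0.8,"z":0.5,"jaw":-1},{"rx":0,"ry":0,"rz":0,"x":0,"y":-0.8,"z":0,"jaw":-1},{"rx":0,"ry":0,"rz":0,"x":0,"y":-0.8,"z":0,"jaw":-1},{"rx":0,"ry":0,"rz":0,"x":0,"y":-0.8,"z":0,"jaw":-1}]'
python3 - <<'E'
from wp import *
over("top",pose,0,-3.1416,"t4",(140,140,150,150))
E
```

```text
clock: 8.48
tcp_pos: [0.5339, 0.0821, 0.1989]
orientation: [-3.126, -0.309, 0.001]
contact_force: [0.5, -0.3, 0.4]
grip_width: -0.0001
gripper_force: 0.0
clock: 9.48
tcp_pos: [0.5402, -0.138, 0.307]
orientation: [3.126, 0.304, 0.0]
contact_force: [0.7, -0.7, -0.4]
grip_width: 0.0003
gripper_force: 0.0
```

View pics/t4.png

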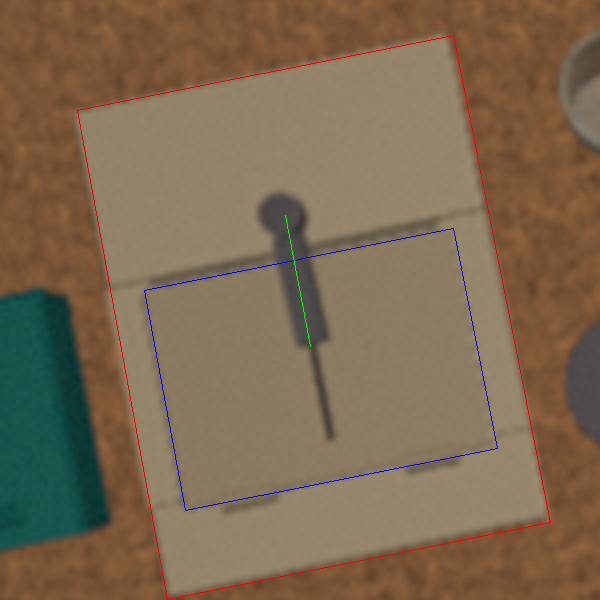

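The latch hub at (283,213) and tip at (312,343) line up with the groove that ends at (330,438), within about 3°. The door is shut and the robot is clear.

```bash
python3 -m jog '[{"rx":0,"ry":0,"rz":0,"x":0,"y":0,"z":0,"jaw":-1}]'; python3 -c "
from bench import r
print(r.hand_in())"
```

```text
clock: 9.65
tcp_pos: [0.5401, -0.1381, 0.3066]
orientation: [3.127, 0.298, -0.001]
contact_force: [0.4, 0.7, 0.3]
grip_width: -0.0001
gripper_force: 0.0
the job is handed in; nothing more can be done
None
```

I pushed the filter door fully shut, then turned the latch arm clockwise until it lay along the groove (within about 3° in the last picture), and handed the job in at about 9.7 s; no verdict came back.

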